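# Level the inductors in the bench tester and shut its guard

## Robot

A 7-joint arm with a two-finger parallel gripper is mounted at the origin on the work surface. World frame = base frame: x ahead of the robot, y to its left, z up, the work surface at z = 0. Lengths are in m, angles in rad, forces in N, time in s.
With the tool pointing down it reaches from about 0.4 to 0.875 m from the base axis. Payload 19.3 kg.
Tool frame: the origin (TCP) lies at the very end of the fingers, on their centre line; the grasp point (between the pads) lies 19 mm behind it; z points along the fingers, y is the line along which they close (so a half turn about z gives the same grasp; the last joint's range is limited). The gripper opens to 85 mm and grips with 20 to 120 N. Pads are 22 mm wide; open, the fingers measure 114 mm over their backs; the gripper's body (76 mm by 85 mm) begins 54 mm behind the grasp point. The pads swing forward as they close: fully open they stand 13 mm farther back than shut.
Start: joints at [1.215, 0.521, -0.036, 1.599, 0.021, 1.021, -0.113], TCP at [0.176, -0.6, 0.231] pointing down, gripper open.
Joint ranges: [-2.91, 2.91], [-0.3, 2.13], [-1.5, 1.42], [0.17, 2.43], [-1.26, 4.41], [0.16, 1.93], [-2.52, 2.52]. Speed limits (rad/s): [1.89, 1.89, 2.39, 2.39, 3.01, 3.01, 3.01].

## Interface

Orientations are given as [roll, pitch, yaw] about the fixed x, y, z axes, in that order (R = Rz(yaw) Ry(pitch) Rx(roll)).
In Python, from workcell import observe, grab_frame, job_done gives the robot as it stands.
- The arm moves only by the tool move_arm, never from a script. Its argument "plan" is a list that holds one entry, the list of rows, each a list of 7 numbers: the shift along the tool's x, y, z each as a share of 0.02 m, from -1 to 1, then the turn, a rotation vector about the tool's x, y, z each as a share of 6 degrees, from -1 to 1, then the opening, from -1 (shut) to 1 (fully open). A call has exactly 10 rows; each row shifts and turns the commanded pose from where the row before left it, along the tool's axes as they then stand; what a row does not reach is not made up. A row lasts 1/10 s, in which the tool goes at most 50 mm and 8.59 degrees, less where a joint would pass 70% of its speed; a pose out of reach is approached as far as the arm can. A call with a number of a shift or a turn outside -1 to 1 is refused whole. A call with a gripper value outside its range is refused whole. The fingers move at their own pace and stop on an object; "grip_force" is the grip in N (left out, the last holds). Time passes only in rows, so rows that do not move let the fingers close, or fill a call up. It gives the time, the measured TCP pose, the force, the opening and the grip force at its end, in the units of the state.
- observe(): the state, without advancing time (a new reading comes with each control period).
- grab_frame(name): name is "scene" or "top"; returns a dict with "color" (420x560x3 uint8, red, green, blue), "intrinsics" (3x3 intrinsics, pixels), "k1" (the pictures are not rectified: a ray, as slopes to the right and down, at radius r is drawn at 1 + k1 r^2 times it, then the intrinsics apply), "position" and "orientation" of the camera in the world. Camera axes: x right, y down, z forward; pixel columns grow to the right and rows downward; lengths in m; the calibration is good to about 2 mm. A picture is of the moment at which its call begins. There is no depth.
- job_done(): hands the job in; it is judged then, once.
The state is a dict: "clock": time; "qpos": joint angles; "qd": joint speeds; "joint_efforts": joint torques, N m; "position": TCP position; "tool_rot": TCP orientation; "force": force on the tool from outside, world axes, zero at the start; "moment": the same for the moment, N m; "grip_width": finger opening in m; "finger_force": force on a finger pad.
Only numpy, scipy, OpenCV 4.12 (cv2) and the standard library are available. Lean on these libraries where they do the work, as an engineer would, in place of code of your own. Each camera call takes 0.05 s, during which the arm holds its last target. There are 200 camera calls.

## Task

The inductors lie in a heap under the bench tester's sliding guard. Slide the guard fully open, spread the six inductors over the tray floor into one even layer (none lying on another, one on or touching each of the four cross marks on the floor), then slide the guard fully shut over them. Do not disturb the jar, the spool or the meter.

Things in the scene. Friction and masses are not known exactly. Their poses are not given: they have to be found in the camera images.
- tester: bench tester, a fixed white and aluminium case 208 mm (x) by 424 mm (y); origin at the centre of its underside, on the bench. Its -y half is an open tray; its +y half is a closed white deck, 54 mm high, over which the guard parks when open. Aluminium guide rails along both long sides, outside the guard, reach 68 mm above the bench
- tray (a point): centre of the tray floor, on its surface, 20 mm above the bench. The tray is 180 mm (x) by 200 mm (y) inside, flat, with walls 40 mm high and 8 mm thick. Four cross marks on the floor, one in the middle of each quarter. Axes: z up, y along the guard's track towards the deck, x across the track
- guard (a joint): clear plastic guard, 190 x 208 x 5 mm with dark edges, sliding level over the tray; underside 42 mm, top 47 mm above the tray floor. 0 = fully shut (tray covered), 0.20 m = fully open against its stop (tray clear, guard over the deck). It opens towards the tray's +y, takes about 3 N, and starts anywhere from shut to a third open
- guard_rib (a point): middle of the top edge of the upright black rib on the guard, by which it is pushed: 70 mm long across the track (x), 8 mm thick (y), 28 mm high above the guard's top. Moves with the guard: when shut it lies 50 mm to the +y side of the tray's centre, on the tray's middle line. Axes as the tray's
- mark1 (a point): centre of one of the four dark cross-shaped marks (26 mm across, level with the surface) on the tray floor, at x -45 mm, y -50 mm from the tray's centre
- mark2 (a point): centre of one of the four dark cross-shaped marks (26 mm across, level with the surface) on the tray floor, at x -45 mm, y +50 mm from the tray's centre
- mark3 (a point): centre of one of the four dark cross-shaped marks (26 mm across, level with the surface) on the tray floor, at x +45 mm, y -50 mm from the tray's centre
- mark4 (a point): centre of one of the four dark cross-shaped marks (26 mm across, level with the surface) on the tray floor, at x +45 mm, y +50 mm from the tray's centre
- part1: one of six equal moulded power inductors, dark grey block 24 x 24 mm and 18 mm high, about 40 g, with copper side terminals near its foot; origin at the block's centre, z axis through its 18 mm height. At the start the six are heaped in the tray, four on the floor in a square and two on top of them
- part2: one of six equal moulded power inductors, dark grey block 24 x 24 mm and 18 mm high, about 40 g, with copper side terminals near its foot; origin at the block's centre, z axis through its 18 mm height. At the start the six are heaped in the tray, four on the floor in a square and two on top of them
- part3: one of six equal moulded power inductors, dark grey block 24 x 24 mm and 18 mm high, about 40 g, with copper side terminals near its foot; origin at the block's centre, z axis through its 18 mm height. At the start the six are heaped in the tray, four on the floor in a square and two on top of them
- part4: one of six equal moulded power inductors, dark grey block 24 x 24 mm and 18 mm high, about 40 g, with copper side terminals near its foot; origin at the block's centre, z axis through its 18 mm height. At the start the six are heaped in the tray, four on the floor in a square and two on top of them
- part5: one of six equal moulded power inductors, dark grey block 24 x 24 mm and 18 mm high, about 40 g, with copper side terminals near its foot; origin at the block's centre, z axis through its 18 mm height. At the start the six are heaped in the tray, four on the floor in a square and two on top of them
- part6: one of six equal moulded power inductors, dark grey block 24 x 24 mm and 18 mm high, about 40 g, with copper side terminals near its foot; origin at the block's centre, z axis through its 18 mm height. At the start the six are heaped in the tray, four on the floor in a square and two on top of them
- jar: bystander: amber glass jar with lid, 56 mm across, 115 mm high, standing on the bench beside the tester; origin at the centre of its underside
- spool: bystander: steel-coloured wire spool, 60 mm across, 52 mm high, standing on the bench beside the tester; origin at the centre of its underside
- meter: bystander: grey hand-held meter lying on the bench beside the tester, 55 x 75 mm, 30 mm high; origin at the centre of its underside

How it is judged:
By the outcome, as a careful person would: the job done as asked, in the order asked, and still so for the second after the job is handed in, with the robot touching nothing.
It also fails if it takes over 72 s, if anything falls off the work surface, if the arm or the gripper's body presses on something with over 40 N, if the wrist force passes 120 N, or if a joint passes its speed limit or range.

## Working session

There is one attempt and no reset: what is moved stays moved. The work goes in short steps, Python scripts to look and compute and a tool call to move; the robot and the scene stay as the last step left them, time stands still between calls to the robot, and variables do not carry over. Pictures are saved under pics/ and viewed, at most 10 in all, crops included, and the job is handed in when it is done.

Besides the shell and the picture viewer there is one more tool, called after "Request:" by a JSON object that holds its "method" and its "body", one argument or row to a line. move_arm: Moves the arm, as the interface text tells. Shift numbers are shares of 0.02 m and turn numbers shares of 6 degrees, none past 1 either way. Its arguments: {"type":"object","properties":{"plan":{"type":"array"},"grip_force":{"type":"number"}},"required":["plan"]}

```bash
mkdir -p pics; cat > h.py <<'E'
import numpy as np, cv2
from scipy.spatial.transform import Rotation as R
from workcell import observe, grab_frame, job_done
def rot(o):
    o=np.array(o,float)
    if o.shape==(3,3): return o
    if o.size==4: return R.from_quat(o).as_matrix()
    return R.from_euler('xyz',o).as_matrix()
def ray(f,uv):
    K=np.array(f['intrinsics']); d=(np.array(uv,float)-K[:2,2])/[K[0,0],K[1,1]]
    u=d.copy()
    for _ in range(20): u=d/(1+f['k1']*(u@u))
    return rot(f['orientation'])@np.r_[u,1]
def onz(f,uv,z):
    r=ray(f,uv); p=np.array(f['position']); return p+r*(z-p[2])/r[2]
def proj(f,P):
    q=rot(f['orientation']).T@(np.array(P)-f['position']); s=q[:2]/q[2]; s=s*(1+f['k1']*(s@s))
    K=np.array(f['intrinsics']); return K[:2,:2]@s+K[:2,2]
def snap(c,n):
    f=grab_frame(c); cv2.imwrite(f'pics/{n}.png',f['color'][:,:,::-1]); return f
E
python3 - <<'E'
from h import *
for c in('top','scene'):
    f=snap(c,c+'0'); print(c,f['position'],f['orientation'],f['intrinsics'],f['k1'])
o=observe();print(o)
E
```

```text
top [ 0.43440843 -0.07243657  1.17512429] [-2.96532069  0.01299489 -1.56004372] [[486.48441007   0.         274.19463645]
 [  0.         486.48441007 208.6887513 ]
 [  0.           0.           1.        ]] -0.16400802763950337
scene [1.24628937 0.18219488 0.71189205] [-2.30322466  0.01991089  1.90021464] [[428.0789168    0.         281.56578265]
 [  0.         428.0789168  210.50791768]
 [  0.           0.           1.        ]] 0.035207199472469156
{'clock': 0.1, 'qpos': array([ 1.21479493,  0.5219872 , -0.03627386,  1.59992123,  0.02118452,
        1.02108297, -0.11278997]), 'qd': array([-0.00130168, -0.00317384,  0.00088015, -0.00124253, -0.00030416,
        0.00050295, -0.00099739]), 'joint_efforts': array([ 3.49320246e-03, -9.28502727e+01,  1.98429421e+00, -3.70535624e+01,
        1.81839766e-02,  5.34933060e-03,  6.70105464e-06]), 'position': array([ 0.17606682, -0.59939099,  0.2307741 ]), 'tool_rot': array([-3.14058160e+00,  8.29147306e-05,  2.85745410e-01]), 'force': array([0.40451537, 0.58546884, 0.01874441]), 'moment': array([ 0.01144566,  0.02727062, -0.00328351]), 'finger_force': 0.0, 'grip_width': 0.08560572462301728}
```

View pics/top0.png

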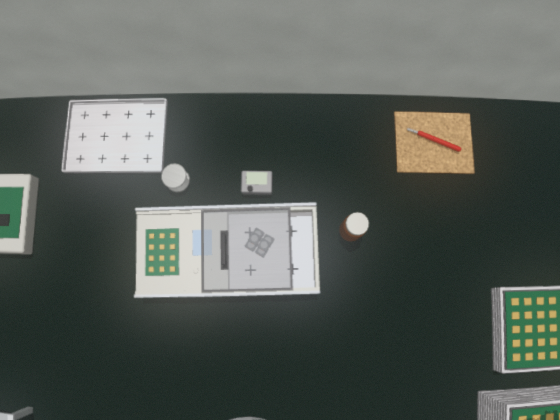

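View pics/scene0.png

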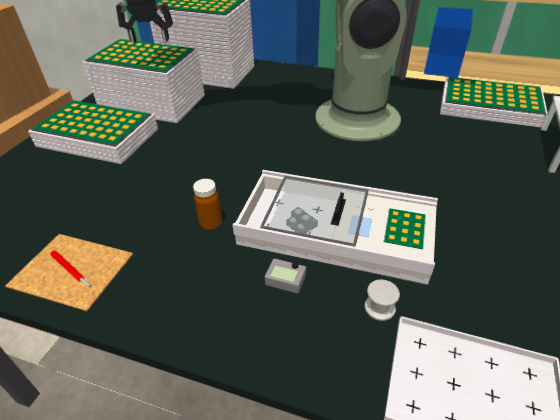

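The top view shows the tester with its tray to the right (-y), the guard about a third open, its rib at (224,250) and the heap at (259,242). The jar is at (356,226), the meter at (256,182) and the spool at (175,177). Next I'll zoom in on the heap.

```bash
python3 - <<'E'
import cv2,numpy as np
a=cv2.imread('pics/top0.png')[198:303,130:330]; b=cv2.imread('pics/scene0.png')[165:285,230:445]
a=cv2.resize(a,(800,420),interpolation=cv2.INTER_CUBIC)
cv2.imwrite('pics/z0.png',a)
E
```

```text
(no output)
```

View pics/z0.png

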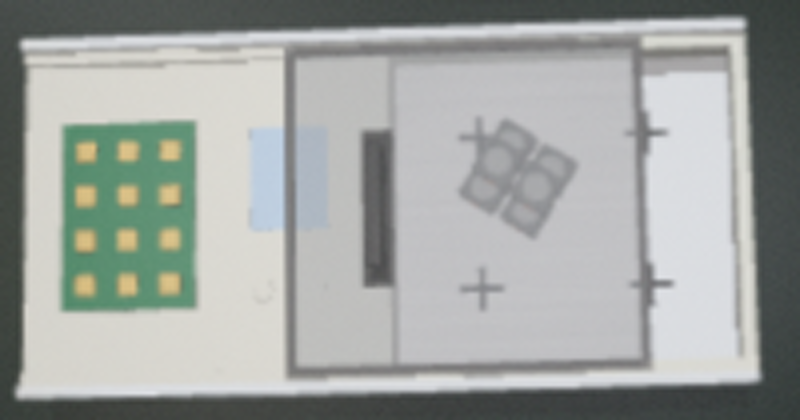

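Zoomed view (4x, offset 130,198): the marks are at (478,137), (647,132), (482,289) and (652,285). The rib spans x 362-392. The heap is two columns, with top parts at about (497,158) and (537,182).

```bash
cat >> h.py <<'E'
def fit2(a,b):
    a=np.array(a);b=np.array(b);A=a-a.mean(0);B=b-b.mean(0)
    th=np.arctan2((A[:,0]*B[:,1]-A[:,1]*B[:,0]).sum(),(A*B).sum());c,s=np.cos(th),np.sin(th);M=np.array([[c,-s],[s,c]])
    t=b.mean(0)-M@a.mean(0); return th,M,t,b-(a@M.T+t)
E
python3 - <<'E'
from h import *
f=grab_frame('top'); z=lambda u,v:(130+(u+.5)/4-.5,198+(v+.5)/4-.5)
loc=[[.045,.05],[.045,-.05],[-.045,.05],[-.045,-.05]]
w=[onz(f,z(*p),.02)[:2] for p in [(478,137),(647,132),(482,289),(652,285)]]
th,M,t,r=fit2(loc,w);print(th,t,'res mm',r*1e3)
L=lambda uv,h:np.round(M.T@(onz(f,z(*uv),h)[:2]-t)*1e3,1)
print('rib top corners',[L(p,.095) for p in [(362,131),(378,131),(366,286),(378,286)]])
print('guard edge',L((285,215),.067),L((640,200),.067))
print('tops',L((497,158),.056),L((537,182),.056))
print('jar',onz(f,(358,223),.115),'meter',onz(f,(256,180),.03),'spool',onz(f,(175,172),.052))
E
```

```text
0.038546619457898695 [ 0.53957343 -0.04820909] res mm [[ 0.47655924  0.74309895]
 [ 0.56830953 -0.46297045]
 [-0.2961651   0.17624073]
 [-0.74870368 -0.45636923]]
rib top corners [array([ 40.9, 111.3]), array([ 40.6, 102.3]), array([-45.9, 110.1]), array([-46.1, 103.4])]
guard edge [ -2.7 159.7] [  0.4 -44. ]
tops [28.2 37.7] [13.6 14.9]
jar [ 0.59255905 -0.24204531  0.115     ] meter [ 0.70835865 -0.01057691  0.03      ] spool [0.72183732 0.1836352  0.052     ]
```

Request:
{"method": "move_arm", "body": {
  "plan": [
    [[0.6,-1,0,0,0,0.79,-1],[0.6,-1,0,0,0,0.79,-1],[0.6,-1,0,0,0,0.79,-1],[0.62,-1,0,0,0,0,-1],[0.62,-1,0,0,0,0,-1],[0.62,-1,0,0,0,0,-1],[0.62,-1,0,0,0,0,-1],[0.62,-1,0,0,0,0,-1],[0.62,-1,0,0,0,0,-1],[0.62,-1,0,0,0,0,-1]]
  ],
  "grip_force": 30
}}

```text
clock: 1.15
position: [0.2811, -0.3897, 0.2312]
tool_rot: [-3.141, 0.0, 0.037]
force: [0.0, -0.4, -0.1]
grip_width: 0.0004
finger_force: 0.0
```

Request:
{"method": "move_arm", "body": {
  "plan": [
    [[0.62,-1,0,0,0,0,-1],[0.62,-1,0,0,0,0,-1],[0.62,-1,0,0,0,0,-1],[0.62,-1,0,0,0,0,-1],[0.62,-1,0,0,0,0,-1],[0.62,-1,0,0,0,0,-1],[0.62,-1,0,0,0,0,-1],[0.62,-1,0,0,0,0,-1],[0.62,-1,0,0,0,0,-1],[0.62,-1,0,0,0,0,-1]]
  ]
}}

```text
clock: 2.15
position: [0.3975, -0.1852, 0.2313]
tool_rot: [-3.142, 0.0, 0.038]
force: [-0.0, -0.3, -0.8]
grip_width: -0.0002
finger_force: 0.0
```

Request:
{"method": "move_arm", "body": {
  "plan": [
    [[0.62,-1,0.4,0,0,0,-1],[0.62,-1,0.4,0,0,0,-1],[0.62,-1,0.4,0,0,0,-1],[0.62,-1,0.4,0,0,0,-1],[0.62,-1,0.4,0,0,0,-1],[0.62,-1,0.4,0,0,0,-1],[0.62,-1,0.4,0,0,0,-1],[0.62,-1,0.4,0,0,0,-1],[0.62,-1,0.4,0,0,0,-1],[0.62,-1,0.4,0,0,0,-1]]
  ]
}}

```text
clock: 3.15
position: [0.5139, 0.0192, 0.1508]
tool_rot: [3.142, 0.0, 0.037]
force: [0.4, -0.6, -0.3]
grip_width: -0.0003
finger_force: 0.0
```

```bash
cat >> h.py <<'E'
TH=.03855; c_,s_=np.cos(TH),np.sin(TH); MT=np.array([[c_,-s_],[s_,c_]]); T0=np.array([.53957,-.04821])
def st():
    o=observe(); l=MT.T@(o['position'][:2]-T0); print('clk',round(o['clock'],2),'local mm',np.round(l*1e3,1),'z',round(o['position'][2]*1e3,1),'rpy',np.round(o['tool_rot'],3),'F',np.round(o['force'],1),'w',round(o['grip_width']*1e3,1))
E
python3 -c "
from h import *
st()"
```

```text
clk 3.15 local mm [-23.1  68.4] z 150.8 rpy [3.142 0.    0.037] F [ 0.4 -0.6 -0.3] w -0.3
```

Request:
{"method": "move_arm", "body": {
  "plan": [
    [[0.2,0,0.63,0,0,0,-1],[0.2,0,0.63,0,0,0,-1],[0.2,0,0.63,0,0,0,-1],[0.2,0,0.63,0,0,0,-1],[0.2,0,0.63,0,0,0,-1],[0.2,0,0.63,0,0,0,-1],[0,-0.4,0,0,0,0,-1],[0,-0.4,0,0,0,0,-1],[0,-0.4,0,0,0,0,-1],[0,-0.4,0,0,0,0,-1]]
  ]
}}

```text
clock: 4.15
position: [0.5364, 0.052, 0.0762]
tool_rot: [3.141, -0.001, 0.038]
force: [-0.5, -2.3, -1.3]
grip_width: 0.0001
finger_force: 1.5
```

Request:
{"method": "move_arm", "body": {
  "plan": [
    [[0,-0.5,0,0,0,0,-1],[0,-0.5,0,0,0,0,-1],[0,-0.5,0,0,0,0,-1],[0,-0.5,0,0,0,0,-1],[0,-0.5,0,0,0,0,-1],[0,-0.5,0,0,0,0,-1],[0,-0.5,0,0,0,0,-1],[0,-0.5,0,0,0,0,-1],[0,-0.5,0,0,0,0,-1],[0,-0.5,0,0,0,0,-1]]
  ]
}}

```text
clock: 5.15
position: [0.5325, 0.1521, 0.0757]
tool_rot: [-3.142, 0.0, 0.038]
force: [1.8, -3.1, 2.9]
grip_width: -0.0002
finger_force: 1.6
```

```bash
python3 -c "
from h import *
st()"
```

```text
clk 5.15 local mm [  0.7 200.4] z 75.7 rpy [-3.142  0.     0.038] F [ 1.8 -3.1  2.9] w -0.2
```

Request:
{"method": "move_arm", "body": {
  "plan": [
    [[0,-0.25,0,0,0,0,-1],[0,-0.25,0,0,0,0,-1],[0,-0.25,0,0,0,0,-1],[0,-0.25,0,0,0,0,-1],[0,-0.25,0,0,0,0,-1],[0,-0.1,0,0,0,0,-1],[0,-0.1,0,0,0,0,-1],[0,-0.1,0,0,0,0,-1],[0,-0.1,0,0,0,0,-1],[0,-0.1,0,0,0,0,-1]]
  ]
}}

```text
clock: 6.15
position: [0.5312, 0.1858, 0.0756]
tool_rot: [3.141, 0.0, 0.037]
force: [0.1, -14.9, 4.5]
grip_width: -0.0004
finger_force: 8.1
```

```bash
python3 -c "
from h import *
st()"
```

```text
clk 6.15 local mm [  0.6 234.2] z 75.6 rpy [3.141 0.    0.037] F [  0.1 -14.9   4.5] w -0.4
```

Request:
{"method": "move_arm", "body": {
  "plan": [
    [[0,-0.08,0,0,0,0,-1],[0,-0.05,0,0,0,0,-1],[0,0.3,0,0,0,0,-1],[0,0.2,-0.8,0,0,0,0],[0,0,-1,0,0,0,0],[0,0,-1,0,0,0,0],[0,0,-1,0,0,0,0],[0,0,-1,0,0,0,0],[0,0,-0.2,0,0,0,0],[0,0,0,0,0,0,0]]
  ]
}}

```text
clock: 7.15
position: [0.5318, 0.1791, 0.1761]
tool_rot: [-3.141, -0.001, 0.038]
force: [0.1, 0.0, -0.6]
grip_width: 0.0427
finger_force: 0.0
```

```bash
python3 -c "
from h import *
st()
f=snap('top','top1')
cv2.imwrite('pics/z1.png',cv2.resize(f['color'][198:303,130:330,::-1],(800,420),interpolation=cv2.INTER_CUBIC))
print(np.round([proj(f,np.r_[MT@np.array([0,y])+T0,.02]) for y in(-.1,.1)]))
"
```

```text
clk 7.15 local mm [  1.  227.5] z 176.1 rpy [-3.141e+00 -1.000e-03  3.800e-02] F [ 0.1  0.  -0.6] w 42.7
[[313. 249.]
 [229. 251.]]
```

View pics/z1.png

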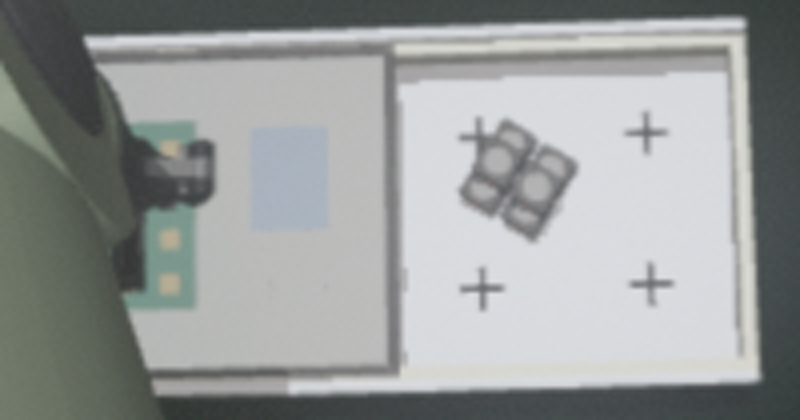

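The guard edge is now at about zoom x=390. The heap outline corners are (505,118), (578,163), (535,241) and (460,192), and the tops are at (498,159) and (537,184). I'll convert these to tray coordinates.

```bash
cat >> h.py <<'E'
z4=lambda u,v:(130+(u+.5)/4-.5,198+(v+.5)/4-.5)
def L(f,uv,h): return np.round(MT.T@(onz(f,z4(*uv),h)[:2]-T0)*1e3,1)
E
python3 -c "
from h import *
f=grab_frame('top')
print('edge',L(f,(388,210),.067))
q=np.array([L(f,p,.038) for p in[(505,118),(578,163),(535,241),(460,192)]]);print(q,q.mean(0),[np.linalg.norm(q[i]-q[i-1]) for i in range(4)],[np.degrees(np.arctan2(*(q[i]-q[i-1])[::-1])) for i in range(4)])
print('tops',L(f,(498,159),.056),L(f,(537,184),.056))
# refined: blur-threshold min-area rect
g=cv2.cvtColor(f['color'],cv2.COLOR_RGB2GRAY); g=cv2.resize(g[198:303,130:330],(800,420),interpolation=cv2.INTER_CUBIC)
m=(g<165).astype(np.uint8); m[:,:440]=0; m[:,600:]=0;m[:110]=0;m[250:]=0
m=cv2.morphologyEx(m,cv2.MORPH_OPEN,np.ones((14,14)));cs,_=cv2.findContours(m,0,2);c=max(cs,key=cv2.contourArea);r=cv2.minAreaRect(c);print(r);b=cv2.boxPoints(r);print(b);q=np.array([L(f,p,.038) for p in b]);print(q,q.mean(0))
"
```

```text
edge [ -1.3 100.3]
[[ 54.   33.4]
 [ 26.   -8.9]
 [-19.1  17.5]
 [ 10.9  60.8]] [17.95 25.7 ] [np.float64(51.07220379032023), np.float64(50.727605896592436), np.float64(52.258683488966696), np.float64(52.677224680121476)] [np.float64(-32.445379507110665), np.float64(-123.5021104762789), np.float64(149.65675111576044), np.float64(55.28420925768355)]
tops [27.6 37.2] [12.4 15. ]
((513.77734375, 192.96246337890625), (96.67701721191406, 73.40351867675781), 73.92642211914062)
[[465.12683 156.67532]
 [535.66077 136.35199]
 [562.42786 229.2496 ]
 [491.89392 249.57294]]
[[ 31.7  57.4]
 [ 42.5  15.6]
 [-12.7   1.3]
 [-23.4  42.8]] [ 9.525 29.275]
```

```bash
cat >> h.py <<'E'
def go(tgt,z,n,yaw_loc=None):
    "rows to reach local tgt mm, z mm, tool-x local yaw deg"
    o=observe(); l=MT.T@(o['position'][:2]-T0)*1e3; d=np.array(tgt)-l; dz=z-o['position'][2]*1e3
    y0=np.degrees(o['tool_rot'][2]-TH); dy=0 if yaw_loc is None else (yaw_loc-y0)/n
    st(); print('yaw loc',round(y0,1))
    for k in range(n):
        y=np.radians(y0+dy*k); v=d/n; ex=np.array([np.cos(y),np.sin(y)]); ey=np.array([np.sin(y),-np.cos(y)])
        print([round(float(x),2) for x in (v@ex/20,v@ey/20,-dz/n/20,0,0,-dy/6)])
        if yaw_loc is None: break
E
python3 -c "
from h import *
go((26.5,37),100,10,57.3)"
```

```text
clk 7.25 local mm [  0.4 227.2] z 174.9 rpy [3.141e+00 1.000e-03 3.800e-02] F [-0.4  0.1 -1.3] w 42.5
yaw loc -0.0
[0.13, 0.95, 0.37, 0.0, 0.0, -0.96]
[0.04, 0.96, 0.37, 0.0, 0.0, -0.96]
[-0.06, 0.96, 0.37, 0.0, 0.0, -0.96]
[-0.16, 0.95, 0.37, 0.0, 0.0, -0.96]
[-0.25, 0.93, 0.37, 0.0, 0.0, -0.96]
[-0.34, 0.9, 0.37, 0.0, 0.0, -0.96]
[-0.43, 0.86, 0.37, 0.0, 0.0, -0.96]
[-0.51, 0.81, 0.37, 0.0, 0.0, -0.96]
[-0.59, 0.76, 0.37, 0.0, 0.0, -0.96]
[-0.66, 0.69, 0.37, 0.0, 0.0, -0.96]
```

Request:
{"method": "move_arm", "body": {
  "plan": [
    [[0.13,0.95,0.3,0,0,-0.96,0.1],[0.04,0.96,0.3,0,0,-0.96,0.1],[-0.06,0.96,0.4,0,0,-0.96,0.1],[-0.16,0.95,0.4,0,0,-0.96,0.1],[-0.25,0.93,0.4,0,0,-0.96,0.1],[-0.34,0.9,0.4,0,0,-0.96,0.1],[-0.43,0.86,0.4,0,0,-0.96,0.1],[-0.51,0.81,0.4,0,0,-0.96,0.1],[-0.59,0.76,0.4,0,0,-0.96,0.1],[-0.66,0.69,0.4,0,0,-0.96,0.1]]
  ]
}}

```text
clock: 8.25
position: [0.565, -0.0109, 0.0983]
tool_rot: [-3.14, 0.0, 1.047]
force: [-1.1, -0.4, 0.4]
grip_width: 0.0469
finger_force: 0.0
```

```bash
python3 -c "
from h import *
go((26.5,37),42,5)"
```

```text
clk 8.25 local mm [26.9 36.3] z 98.3 rpy [-3.14   0.     1.047] F [-1.1 -0.4  0.4] w 46.9
yaw loc 57.8
[0.0, -0.01, 0.56, 0.0, 0.0, 0.0]
```

Request:
{"method": "move_arm", "body": {
  "plan": [
    [[0,0,0.7,0,0,0,0.1],[0,0,0.7,0,0,0,0.1],[0,0,0.7,0,0,0,0.1],[0,0,0.7,0,0,0,0.1],[0,0,0,0,0,0,-1],[0,0,0,0,0,0,-1],[0,0,0,0,0,0,-1],[0,0,0,0,0,0,-1],[0,0,-0.5,0,0,0,-1],[0,0,-0.8,0,0,0,-1]]
  ]
}}

```text
clock: 9.25
position: [0.5652, -0.0103, 0.0704]
tool_rot: [-3.141, 0.0, 1.043]
force: [-1.1, -0.6, 0.1]
grip_width: 0.0229
finger_force: 33.2
```

```bash
python3 -c "
from h import *
go((45,-50),67,5)"
```

```text
clk 9.25 local mm [27.  36.9] z 70.4 rpy [-3.141  0.     1.043] F [-1.1 -0.6  0.1] w 22.9
yaw loc 57.5
[-0.64, 0.62, 0.03, 0.0, 0.0, 0.0]
```

Request:
{"method": "move_arm", "body": {
  "plan": [
    [[-0.64,0.62,0,0,0,0,-1],[-0.64,0.62,0,0,0,0,-1],[-0.64,0.62,0,0,0,0,-1],[-0.64,0.62,0,0,0,0,-1],[-0.64,0.62,0.2,0,0,0,-1],[0,0,0.8,0,0,0,-1],[0,0,0.8,0,0,0,-1],[0,0,0.45,0,0,0,-1],[0,0,0,0,0,0,-0.15],[0,0,0,0,0,0,-0.15]]
  ]
}}

```text
clock: 10.25
position: [0.5866, -0.0959, 0.0242]
tool_rot: [-3.141, 0.0, 1.044]
force: [-0.2, -0.6, 0.4]
grip_width: 0.0365
finger_force: 0.0
```

```bash
python3 -c "
from h import *
go((12.5,15),78,4)"
```

```text
clk 10.25 local mm [ 45.1 -49.5] z 24.2 rpy [-3.141  0.     1.044] F [-0.2 -0.6  0.4] w 36.5
yaw loc 57.6
[0.46, -0.78, -0.67, 0.0, 0.0, 0.0]
```

Request:
{"method": "move_arm", "body": {
  "plan": [
    [[0,0,-0.8,0,0,0,-0.15],[0,0,-1,0,0,0,0],[0,0,-1,0,0,0,0.1],[0.46,-0.78,0,0,0,0,0.1],[0.46,-0.78,0,0,0,0,0.1],[0.46,-0.78,0,0,0,0,0.1],[0.46,-0.78,0,0,0,0,0.1],[0,0,0.6,0,0,0,0.1],[0,0,0.8,0,0,0,0.1],[0,0,0.5,0,0,0,0.1]]
  ]
}}

```text
clock: 11.25
position: [0.5515, -0.0339, 0.0424]
tool_rot: [3.141, 0.0, 1.043]
force: [-0.0, 0.4, -0.6]
grip_width: 0.0467
finger_force: 0.0
```

Request:
{"method": "move_arm", "body": {
  "plan": [
    [[0,0,0,0,0,0,-1],[0,0,0,0,0,0,-1],[0,0,0,0,0,0,-1],[0,0,0,0,0,0,-1],[0,0,-0.5,0,0,0,-1],[0,0,-0.6,0,0,0,-1],[0,0,0,0,0,0,-1],[0,0,0,0,0,0,-1],[0,0,0,0,0,0,-1],[0,0,0,0,0,0,-1]]
  ]
}}

```text
clock: 12.25
position: [0.5512, -0.0336, 0.0644]
tool_rot: [-3.141, 0.0, 1.043]
force: [-0.2, -0.3, -0.2]
grip_width: 0.0228
finger_force: 31.6
```

```bash
python3 -c "
from h import *
go((-45,-50),60,5)"
```

```text
clk 12.25 local mm [12.2 14.2] z 64.4 rpy [-3.141  0.     1.043] F [-0.2 -0.3 -0.2] w 22.8
yaw loc 57.5
[-0.85, -0.14, 0.04, 0.0, 0.0, 0.0]
```

Request:
{"method": "move_arm", "body": {
  "plan": [
    [[-0.85,-0.14,0,0,0,0,-1],[-0.85,-0.14,0,0,0,0,-1],[-0.85,-0.14,0,0,0,0,-1],[-0.85,-0.14,0,0,0,0,-1],[-0.85,-0.14,0.2,0,0,0,-1],[0,0,0.8,0,0,0,-1],[0,0,0.7,0,0,0,-1],[0,0,0.3,0,0,0,-1],[0,0,0,0,0,0,-0.15],[0,0,0,0,0,0,-0.15]]
  ]
}}

```text
clock: 13.25
position: [0.4965, -0.0996, 0.0244]
tool_rot: [-3.141, -0.0, 1.044]
force: [-1.3, -0.2, 0.9]
grip_width: 0.0361
finger_force: 0.0
```

Request:
{"method": "move_arm", "body": {
  "plan": [
    [[0,0,-1,0,0,0,-0.15],[0,0,-1,0,0,0,-0.15],[0,0,-1,0,0,0,0.2],[-0.8,-0.8,-1,0,0,0,0.65],[-0.8,-0.8,-1,0,0,0,0.65],[-0.8,-0.8,-0.5,0,0,0,0.65],[0,0,0,0,0,0,0.65],[0,0,0,0,0,0,0.65],[0,0,0,0,0,0,0.65],[0,0,0,0,0,0,0.65]]
  ]
}}

```text
clock: 14.25
position: [0.4314, -0.1168, 0.1343]
tool_rot: [-3.141, -0.0, 1.044]
force: [-0.8, -0.3, 0.4]
grip_width: 0.0703
finger_force: 0.0
```

```bash
python3 -c "
from h import *
st()
f=snap('top','top2')
cv2.imwrite('pics/z2.png',cv2.resize(f['color'][198:303,130:330,::-1],(800,420),interpolation=cv2.INTER_CUBIC))
"
```

```text
clk 14.25 local mm [-110.8  -64.4] z 134.3 rpy [-3.141 -0.     1.044] F [-0.8 -0.3  0.4] w 70.3
```

View pics/z2.png

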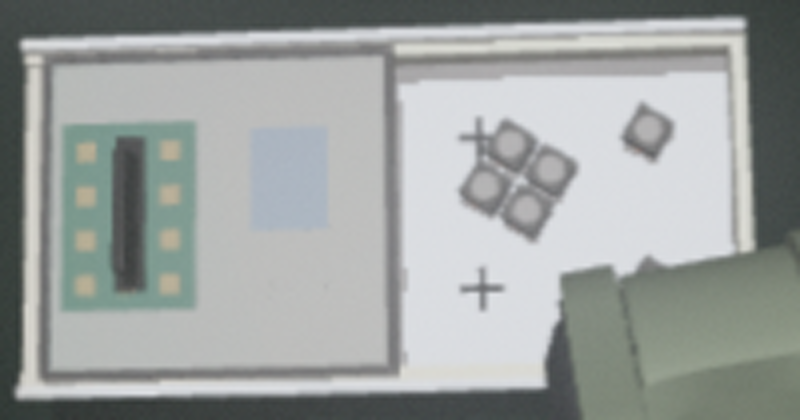

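The guard is fully open and one part sits on mark3. The bottom four are at zoom (512,145), (551,170), (485,187) and (527,211), and the rib is at about x=130.

```bash
python3 -c "
from h import *
f=grab_frame('top')
q=[L(f,p,.038) for p in [(512,145),(485,187),(551,170),(527,211),(648,130)]]
print(*q)
d=q[2]-q[3]; print(np.degrees(np.arctan2(d[1],d[0]))); d=q[0]-q[1]; print(np.degrees(np.arctan2(d[1],d[0])))
c=(q[2]+q[3])/2;print(c)
go(c,92,8)
"
```

```text
[37.8 29.7] [13.4 46.1] [22.4  7.1] [-1.4 21.8] [ 44.4 -50.6]
-31.701429669505725
-33.90627698844216
[10.5  14.45]
clk 14.35 local mm [-111.   -64.4] z 134.3 rpy [-3.141 -0.     1.043] F [-0.1 -0.3 -0.2] w 70.3
yaw loc 57.6
[0.82, 0.38, 0.26, 0.0, 0.0, 0.0]
```

Request:
{"method": "move_arm", "body": {
  "plan": [
    [[0.81,0.38,0.26,0,0,0,0.65],[0.81,0.38,0.26,0,0,0,0.65],[0.81,0.38,0.26,0,0,0,0.65],[0.81,0.38,0.26,0,0,0,0.65],[0.81,0.38,0.26,0,0,0,0.65],[0.81,0.38,0.26,0,0,0,0.65],[0.81,0.38,0.26,0,0,0,0.65],[0.81,0.38,0.26,0,0,0,0.65],[0,0,0.8,0,0,0,0.65],[0,0,0.8,0,0,0,0.65]]
  ]
}}

```text
clock: 15.35
position: [0.5491, -0.0352, 0.0603]
tool_rot: [-3.141, -0.0, 1.044]
force: [0.4, -1.4, 0.1]
grip_width: 0.0707
finger_force: 0.0
```

Request:
{"method": "move_arm", "body": {
  "plan": [
    [[0,0,0.7,0,0,0,0.65],[0,0,0.7,0,0,0,0.65],[0,0,0.4,0,0,0,0.65],[0,0,0,0,0,0,-0.5],[0,0,0,0,0,0,-0.5],[0,0,0,0,0,0,-0.5],[0,0,0,0,0,0,-0.5],[0,0,0,0,0,0,-0.5],[0,0,-0.5,0,0,0,-0.5],[0,0,-0.7,0,0,0,-0.5]]
  ]
}}

```text
clock: 16.35
position: [0.5484, -0.0358, 0.0497]
tool_rot: [-3.141, 0.0, 1.043]
force: [-0.0, 0.2, -0.7]
grip_width: 0.047
finger_force: 31.2
```

```bash
python3 -c "
from h import *
go((-35,43.5),48,4)"
```

```text
clk 16.35 local mm [ 9.3 12. ] z 49.7 rpy [-3.141  0.     1.043] F [-0.   0.2 -0.7] w 47.0
yaw loc 57.6
[0.03, -0.68, 0.02, 0.0, 0.0, 0.0]
```

Request:
{"method": "move_arm", "body": {
  "plan": [
    [[-0.03,-0.68,0,0,0,0,-0.5],[-0.03,-0.68,0,0,0,0,-0.5],[-0.03,-0.68,0,0,0,0,-0.5],[-0.03,-0.68,0,0,0,0,-0.5],[0,0,0.7,0,0,0,-0.5],[0,0,0.5,0,0,0,-0.5],[0,0,0,0,0,0,0.45],[0,0,0,0,0,0,0.45],[0,0,-0.9,0,0,0,0.45],[0,0,-1,0,0,0,0.45]]
  ]
}}

```text
clock: 17.35
position: [0.5003, -0.0106, 0.0633]
tool_rot: [-3.14, 0.0, 1.043]
force: [0.1, 0.8, 0.6]
grip_width: 0.0622
finger_force: 0.0
```

```bash
python3 -c "
from h import *
o=observe(); print(o['qpos'])
l=MT.T@(o['position'][:2]-T0)*1e3; p=l+2.5*np.array([.54,.84]); print(p+12*np.array([.843,-.538]),p-12*np.array([.843,-.538]))
go(p+12*np.array([.843,-.538]),88,15,-32.4)"
```

```text
[ 0.21249433  0.61665346 -0.41293521  2.03312349  0.43788838  0.57824968
 -1.03267977]
[-26.30392349  34.74349365] [-46.53592349  47.65549365]
clk 17.35 local mm [-37.8  39.1] z 63.3 rpy [-3.14   0.     1.043] F [0.1 0.8 0.6] w 62.2
yaw loc 57.5
[0.01, 0.04, -0.08, 0.0, 0.0, 1.0]
[0.01, 0.04, -0.08, 0.0, 0.0, 1.0]
[0.02, 0.04, -0.08, 0.0, 0.0, 1.0]
[0.02, 0.04, -0.08, 0.0, 0.0, 1.0]
[0.02, 0.03, -0.08, 0.0, 0.0, 1.0]
[0.03, 0.03, -0.08, 0.0, 0.0, 1.0]
[0.03, 0.03, -0.08, 0.0, 0.0, 1.0]
[0.03, 0.02, -0.08, 0.0, 0.0, 1.0]
[0.04, 0.02, -0.08, 0.0, 0.0, 1.0]
[0.04, 0.02, -0.08, 0.0, 0.0, 1.0]
[0.04, 0.01, -0.08, 0.0, 0.0, 1.0]
[0.04, 0.01, -0.08, 0.0, 0.0, 1.0]
[0.04, 0.0, -0.08, 0.0, 0.0, 1.0]
[0.04, 0.0, -0.08, 0.0, 0.0, 1.0]
[0.04, -0.0, -0.08, 0.0, 0.0, 1.0]
```

Request:
{"method": "move_arm", "body": {
  "plan": [
    [[0,0,-0.6,0,0,1,0.1],[0,0,-0.6,0,0,1,0.1],[0.02,0.04,0,0,0,1,0.1],[0.02,0.04,0,0,0,1,0.1],[0.02,0.04,0,0,0,1,0.1],[0.03,0.04,0,0,0,1,0.1],[0.03,0.03,0,0,0,1,0.1],[0.03,0.03,0,0,0,1,0.1],[0.04,0.03,0,0,0,1,0.1],[0.04,0.03,0,0,0,1,0.1]]
  ]
}}

```text
clock: 18.35
position: [0.5076, -0.0136, 0.0874]
tool_rot: [-3.141, -0.0, -0.009]
force: [-0.0, 0.3, 0.0]
grip_width: 0.047
finger_force: 0.0
```

Request:
{"method": "move_arm", "body": {
  "plan": [
    [[0.04,0,0,0,0,1,0.1],[0.04,0,0,0,0,1,0.1],[0.04,0,0,0,0,1,0.1],[0.04,0,0,0,0,1,0.1],[0.04,0,0,0,0,1,0.1],[0,0,0,0,0,0,0.1],[0,0,0,0,0,0,0.1],[0,0,0,0,0,0,0.1],[0,0,0,0,0,0,0.1],[0,0,0,0,0,0,0.1]]
  ]
}}

```text
clock: 19.35
position: [0.5111, -0.0145, 0.0871]
tool_rot: [-3.141, 0.0, -0.527]
force: [-0.2, -0.7, -0.1]
grip_width: 0.0472
finger_force: 0.0
```

```bash
python3 -c "
from h import *
go((-26.3,34.7),25,6)"
```

```text
clk 19.35 local mm [-27.2  34.8] z 87.1 rpy [-3.141  0.    -0.527] F [-0.2 -0.7 -0.1] w 47.2
yaw loc -32.4
[0.01, -0.0, 0.52, 0.0, 0.0, 0.0]
```

Request:
{"method": "move_arm", "body": {
  "plan": [
    [[0.05,0,0.6,0,0,0,0.05],[0,0,0.8,0,0,0,0.05],[0,0,0.8,0,0,0,0.05],[0,0,0.6,0,0,0,0.05],[0,0,0.3,0,0,0,0.05],[0,0,0,0,0,0,-1],[0,0,0,0,0,0,-1],[0,0,0,0,0,0,-1],[0,0,0,0,0,0,-1],[0,0,-0.5,0,0,0,-1]]
  ]
}}

```text
clock: 20.35
position: [0.5115, -0.0149, 0.035]
tool_rot: [3.141, 0.001, -0.528]
force: [0.0, 0.2, 0.5]
grip_width: 0.0232
finger_force: 30.7
```

```bash
python3 -c "
from h import *
go((-46,-1),45,4)"
```

```text
clk 20.35 local mm [-26.8  34.4] z 35.0 rpy [ 3.141e+00  1.000e-03 -5.280e-01] F [0.  0.2 0.5] w 23.2
yaw loc -32.4
[0.03, 0.5, -0.13, 0.0, 0.0, 0.0]
```

Request:
{"method": "move_arm", "body": {
  "plan": [
    [[0,0,-0.6,0,0,0,-1],[0.03,0.5,-0.6,0,0,0,-1],[0.03,0.5,0,0,0,0,-1],[0.03,0.5,0,0,0,0,-1],[0.03,0.5,0,0,0,0,-1],[0,0,0.7,0,0,0,-1],[0,0,0.7,0,0,0,-1],[0,0,0.3,0,0,0,-1],[0,0,0,0,0,0,-0.15],[0,0,0,0,0,0,-0.15]]
  ]
}}

```text
clock: 21.35
position: [0.4935, -0.051, 0.0249]
tool_rot: [3.141, 0.001, -0.528]
force: [-0.2, 0.3, 0.3]
grip_width: 0.0366
finger_force: 0.0
```

```bash
python3 -c "
from h import *
go((13.5,46.1),65,5)"
```

```text
clk 21.35 local mm [-46.1  -1. ] z 24.9 rpy [ 3.141e+00  1.000e-03 -5.280e-01] F [-0.2  0.3  0.3] w 36.6
yaw loc -32.5
[0.25, -0.72, -0.4, 0.0, 0.0, 0.0]
```

Request:
{"method": "move_arm", "body": {
  "plan": [
    [[0,0,-0.8,0,0,0,-0.15],[0,0,-1,0,0,0,-0.1],[0,0,-1,0,0,0,0.05],[0.54,-0.71,0,0,0,0,0.05],[0.54,-0.71,0,0,0,0,0.05],[0.54,-0.71,0,0,0,0,0.05],[0.54,-0.71,0,0,0,0,0.05],[0.54,-0.71,0,0,0,0,0.05],[0,0,0.6,0,0,0,0.05],[0,0,0.6,0,0,0,0.05]]
  ]
}}

```text
clock: 22.35
position: [0.576, -0.0167, 0.0565]
tool_rot: [-3.142, -0.0, -0.528]
force: [-0.7, -0.9, 0.3]
grip_width: 0.0448
finger_force: 0.0
```

Request:
{"method": "move_arm", "body": {
  "plan": [
    [[0,0,0.7,0,0,0,0.05],[0,0,0.6,0,0,0,0.05],[0,0,0.3,0,0,0,0.05],[0,0,0,0,0,0,-1],[0,0,0,0,0,0,-1],[0,0,0,0,0,0,-1],[0,0,0,0,0,0,-1],[0,0,-0.5,0,0,0,-1],[0,0,-0.7,0,0,0,-1],[0,0,0,0,0,0,-1]]
  ]
}}

```text
clock: 23.35
position: [0.5775, -0.0166, 0.0516]
tool_rot: [-3.14, -0.003, -0.528]
force: [-0.2, -0.5, -0.7]
grip_width: 0.023
finger_force: 31.1
```

```bash
python3 -c "
from h import *
go((45,-1),45,3)"
```

```text
clk 23.35 local mm [39.1 30.1] z 51.6 rpy [-3.14e+00 -3.00e-03 -5.28e-01] F [-0.2 -0.5 -0.7] w 23.0
yaw loc -32.5
[0.36, 0.38, 0.11, 0.0, 0.0, 0.0]
```

Request:
{"method": "move_arm", "body": {
  "plan": [
    [[0.36,0.38,0,0,0,0,-1],[0.36,0.38,0,0,0,0,-1],[0.36,0.38,0,0,0,0,-1],[0,0,0.6,0,0,0,-1],[0,0,0.5,0,0,0,-1],[0,0,0.05,0,0,0,-1],[0,0,0,0,0,0,-1],[0,0,0,0,0,0,-1],[0,0,0,0,0,0,-1],[0,0,0,0,0,0,-1]]
  ]
}}

```text
clock: 24.35
position: [0.5833, -0.0469, 0.0259]
tool_rot: [-3.142, 0.0, -0.528]
force: [-0.4, 0.6, -0.7]
grip_width: 0.0234
finger_force: 31.5
```

```bash
python3 -c "
from h import *
st()"
```

```text
clk 24.35 local mm [43.8 -0.4] z 25.9 rpy [-3.142  0.    -0.528] F [-0.4  0.6 -0.7] w 23.4
```

Request:
{"method": "move_arm", "body": {
  "plan": [
    [[0,0,0.04,0,0,0,-0.15],[0,0,0,0,0,0,-0.15],[0,0,-0.8,0,0,0,-0.15],[0,0,-1,0,0,0,0],[-0.63,-0.29,-0.7,0,0,0,0.05],[-0.63,-0.29,0,0,0,0,0.05],[-0.63,-0.29,0,0,0,0,0.05],[-0.63,-0.29,0,0,0,0,0.05],[0,0,0.6,0,0,0,0.05],[0,0,0.6,0,0,0,0.05]]
  ]
}}

```text
clock: 25.35
position: [0.5514, -0.0014, 0.0503]
tool_rot: [3.141, 0.0, -0.527]
force: [-0.1, -0.8, -0.4]
grip_width: 0.0449
finger_force: 0.0
```

Request:
{"method": "move_arm", "body": {
  "plan": [
    [[0,0,0.7,0,0,0,0.05],[0,0,0.5,0,0,0,0.05],[0,0,0.1,0,0,0,0.05],[0,0,0,0,0,0,-1],[0,0,0,0,0,0,-1],[0,0,0,0,0,0,-1],[0,0,0,0,0,0,-1],[0,0,-0.5,0,0,0,-1],[0,0,-0.7,0,0,0,-1],[0,0,0,0,0,0,-1]]
  ]
}}

```text
clock: 26.35
position: [0.5528, -0.0017, 0.0517]
tool_rot: [-3.14, -0.003, -0.528]
force: [-0.3, 0.1, -0.6]
grip_width: 0.0234
finger_force: 30.4
```

```bash
python3 -c "
from h import *
go((45,50),45,3)"
```

```text
clk 26.35 local mm [15. 46.] z 51.7 rpy [-3.14e+00 -3.00e-03 -5.28e-01] F [-0.3  0.1 -0.6] w 23.4
yaw loc -32.5
[0.39, -0.33, 0.11, 0.0, 0.0, 0.0]
```

Place it, then lift and retreat for a look.

Request:
{"method": "move_arm", "body": {
  "plan": [
    [[0.39,-0.33,0,0,0,0,-1],[0.39,-0.33,0,0,0,0,-1],[0.39,-0.33,0,0,0,0,-1],[0,0,0.6,0,0,0,-1],[0,0,0.5,0,0,0,-1],[0,0,0.1,0,0,0,-1],[0,0,0,0,0,0,-0.15],[0,0,0,0,0,0,-0.15],[0,0,-0.8,0,0,0,-0.15],[0,0,-1,0,0,0,-0.15]]
  ]
}}

```text
clock: 27.35
position: [0.581, 0.0035, 0.0615]
tool_rot: [3.14, 0.002, -0.528]
force: [0.1, -0.7, -0.2]
grip_width: 0.0362
finger_force: 0.0
```

Request:
{"method": "move_arm", "body": {
  "plan": [
    [[0,0,-1,0,0,0,-1],[0,0,-1,0,0,0,-1],[0,-0.3,-1,0,0,-0.9,-1],[0,-0.8,-0.5,0,0,-0.9,-1],[0,-1,0,0,0,-0.9,-1],[0,-1,0,0,0,-0.9,-1],[0,-1,0,0,0,-0.9,-1],[0,-1,0,0,0,-0.9,-1],[0,-1,0,0,0,0,-1],[0,-1,0,0,0,0,-1]]
  ]
}}

```text
clock: 28.35
position: [0.6056, 0.1417, 0.1322]
tool_rot: [3.141, -0.0, 0.037]
force: [0.3, -0.6, -0.3]
grip_width: 0.0001
finger_force: 0.0
```

```bash
python3 -c "
from h import *
f=snap('top','top3')
cv2.imwrite('pics/z3.png',cv2.resize(f['color'][198:303,130:330,::-1],(800,420),interpolation=cv2.INTER_CUBIC))
go((0,290),140,8)"
```

```text
clk 28.4 local mm [ 72.9 191.5] z 132.2 rpy [-3.14  -0.     0.041] F [-0.7  4.8  0.3] w -0.1
yaw loc 0.1
[-0.45, -0.62, -0.05, 0.0, 0.0, 0.0]
```

View pics/z3.png

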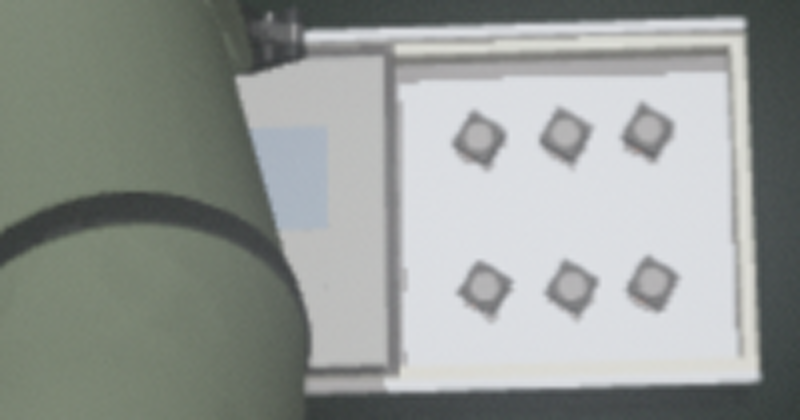

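The view shows an even 2x3 grid with all four marks covered, and the parts at zoom (480,138), (565,136), (648,130), (485,288), (571,288) and (652,284). Now I'll close the guard.

Request:
{"method": "move_arm", "body": {
  "plan": [
    [[-0.45,-0.6,0,0,0,0,-1],[-0.45,-0.6,0,0,0,0,-1],[-0.45,-0.6,0,0,0,0,-1],[-0.45,-0.6,0,0,0,0,-1],[-0.45,-0.6,0,0,0,0,-1],[-0.45,-0.6,0,0,0,0,-1],[-0.45,-0.6,0,0,0,0,-1],[-0.45,-0.6,0,0,0,0,-1],[0,0,0.9,0,0,0,-1],[0,0,0.9,0,0,0,-1]]
  ]
}}

```text
clock: 29.4
position: [0.5298, 0.2357, 0.0953]
tool_rot: [-3.141, -0.001, 0.038]
force: [0.2, 0.7, -0.4]
grip_width: -0.0001
finger_force: 0.0
```

```bash
python3 -c "
from h import *
go((0,266),75.5,2)"
```

```text
clk 29.4 local mm [  1.1 284.1] z 95.3 rpy [-3.141e+00 -1.000e-03  3.800e-02] F [ 0.2  0.7 -0.4] w -0.1
yaw loc -0.0
[-0.03, 0.45, 0.5, 0.0, 0.0, 0.0]
```

Request:
{"method": "move_arm", "body": {
  "plan": [
    [[0,0,0.5,0,0,0,-1],[0,0,0.5,0,0,0,-1],[0,0.4,0,0,0,0,-1],[0,0.4,0,0,0,0,-1],[0,0.5,0,0,0,0,-1],[0,0.5,0,0,0,0,-1],[0,0.5,0,0,0,0,-1],[0,0.5,0,0,0,0,-1],[0,0.5,0,0,0,0,-1],[0,0.5,0,0,0,0,-1]]
  ]
}}

```text
clock: 30.4
position: [0.5332, 0.1577, 0.0755]
tool_rot: [-3.141, -0.001, 0.037]
force: [1.1, 3.7, 1.7]
grip_width: -0.0002
finger_force: 1.6
```

Request:
{"method": "move_arm", "body": {
  "plan": [
    [[0,0.5,0,0,0,0,-1],[0,0.5,0,0,0,0,-1],[0,0.5,0,0,0,0,-1],[0,0.5,0,0,0,0,-1],[0,0.5,0,0,0,0,-1],[0,0.5,0,0,0,0,-1],[0,0.5,0,0,0,0,-1],[0,0.5,0,0,0,0,-1],[0,0.5,0,0,0,0,-1],[0,0.5,0,0,0,0,-1]]
  ]
}}

```text
clock: 31.4
position: [0.5367, 0.0578, 0.0753]
tool_rot: [-3.142, 0.0, 0.038]
force: [2.9, 3.8, 0.3]
grip_width: 0.0002
finger_force: 1.6
```

```bash
python3 -c "
from h import *
st()"
```

```text
clk 31.4 local mm [  1.2 106. ] z 75.3 rpy [-3.142  0.     0.038] F [2.9 3.8 0.3] w 0.2
```

To go: about 40 mm.

Request:
{"method": "move_arm", "body": {
  "plan": [
    [[0,0.4,0,0,0,0,-1],[0,0.4,0,0,0,0,-1],[0,0.4,0,0,0,0,-1],[0,0.3,0,0,0,0,-1],[0,0.15,0,0,0,0,-1],[0,0.1,0,0,0,0,-1],[0,0.08,0,0,0,0,-1],[0,0.06,0,0,0,0,-1],[0,0.05,0,0,0,0,-1],[0,0,0,0,0,0,-1]]
  ]
}}

```text
clock: 32.4
position: [0.5381, 0.0208, 0.0753]
tool_rot: [-3.141, 0.0, 0.038]
force: [0.5, 6.6, 0.8]
grip_width: -0.0
finger_force: 3.5
```

```bash
python3 -c "
from h import *
st()"
```

```text
clk 32.4 local mm [ 1.2 69. ] z 75.3 rpy [-3.141  0.     0.038] F [0.5 6.6 0.8] w -0.0
```

Request:
{"method": "move_arm", "body": {
  "plan": [
    [[0,0.05,0,0,0,0,-1],[0,0.05,0,0,0,0,-1],[0,0.04,0,0,0,0,-1],[0,0,0,0,0,0,-1],[0,0,0,0,0,0,-1],[0,0,0,0,0,0,-1],[0,0,0,0,0,0,-1],[0,0,0,0,0,0,-1],[0,0,0,0,0,0,-1],[0,0,0,0,0,0,-1]]
  ]
}}

```text
clock: 33.4
position: [0.5381, 0.0205, 0.0753]
tool_rot: [-3.138, -0.0, 0.041]
force: [-0.1, 21.0, 0.4]
grip_width: -0.0001
finger_force: 10.5
```

```bash
python3 -c "
from h import *
st()"
```

```text
clk 33.4 local mm [ 1.2 68.7] z 75.3 rpy [-3.138 -0.     0.041] F [-0.1 21.   0.4] w -0.1
```

At the shut stop: 21 N with no further movement. Back off, lift, retreat and check.

Request:
{"method": "move_arm", "body": {
  "plan": [
    [[0,-0.15,0,0,0,0,-1],[0,-0.3,0,0,0,0,-1],[0,-0.3,-0.7,0,0,0,-1],[0,0,-1,0,0,0,-1],[0,0,-1,0,0,0,-1],[0,0,-1,0,0,0,-1],[0,-0.8,-1,0,0,0,-1],[0,-1,0,0,0,0,-1],[0,-1,0,0,0,0,-1],[0,-1,0,0,0,0,-1]]
  ]
}}

```text
clock: 34.4
position: [0.5348, 0.1088, 0.1705]
tool_rot: [3.141, -0.001, 0.037]
force: [0.3, 0.2, 0.5]
grip_width: -0.0
finger_force: 0.0
```

Request:
{"method": "move_arm", "body": {
  "plan": [
    [[0,-1,0,0,0,0,-1],[0,-1,0,0,0,0,-1],[0,-1,0,0,0,0,-1],[0,-1,0,0,0,0,-1],[0,-0.5,0,0,0,0,-1],[0,0,0,0,0,0,-1],[0,0,0,0,0,0,-1],[0,0,0,0,0,0,-1],[0,0,0,0,0,0,-1],[0,0,0,0,0,0,-1]]
  ]
}}

```text
clock: 35.4
position: [0.5316, 0.1973, 0.1694]
tool_rot: [3.141, 0.0, 0.037]
force: [-0.3, -0.3, 0.1]
grip_width: -0.0001
finger_force: 0.0
```

```bash
python3 -c "
from h import *
st()
f=snap('top','top4');a=cv2.resize(f['color'][160:303,130:400,::-1],(800,424),interpolation=cv2.INTER_CUBIC)
cv2.imwrite('pics/z4.png',a)
"
```

```text
clk 35.4 local mm [  1.5 245.6] z 169.4 rpy [3.141 0.    0.037] F [-0.3 -0.3  0.1] w -0.1
```

View pics/z4.png

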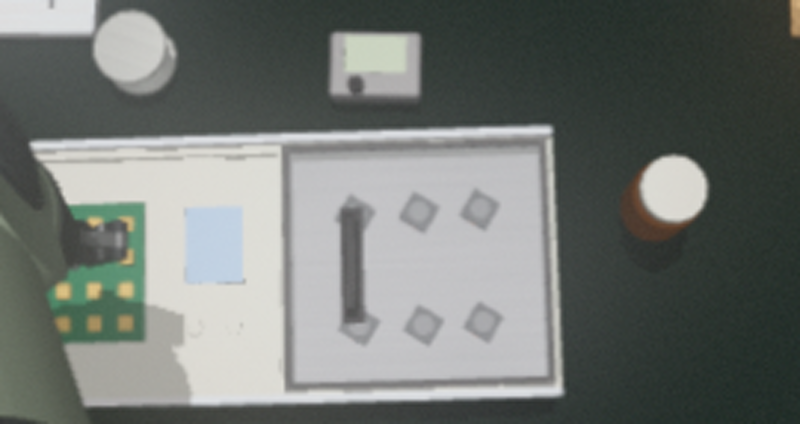

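The guard is shut over the tray, with its rib at (352,265). All six parts are laid out singly beneath it, and the jar, spool and meter are where they started.

```bash
python3 -c "
from h import *
print(job_done())"
```

```text
the job is handed in; nothing more can be done
None
```

I opened the guard to its stop, laid the six inductors out in a single 2x3 layer with one on each of the four marks, and slid the guard shut to its stop; the jar, spool and meter were not disturbed, and the job was handed in at about 35 s of the 72 s limit.

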